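# Mount a feed roller between centres and light it for inspection

## Robot

A 6-joint arm with a two-finger parallel gripper is mounted at the origin on the work surface; the furniture and walls round the work are solid. World frame = base frame: x ahead of the robot, y to its left, z up, the work surface at z = 0. Lengths are in m, angles in degrees, forces in N, time in s.
With the tool pointing down it reaches from about 0.35 to 0.875 m from the base axis. Payload 4.2 kg.
Tool frame: the origin (TCP) lies midway between the tips of the shut fingers; the grasp point (between the pads) lies 19 mm behind it; z points along the fingers, y is the line along which they close (so a half turn about z gives the same grasp; the last joint's range is limited). The gripper opens to 87 mm and grips with 3 to 60 N. Pads are 19 mm wide; open, the fingers measure 117 mm over their backs; the gripper's body (75 mm by 190 mm) begins 51 mm behind the grasp point.
Start: joints at [-59.496, 22.042, 0.453, 0, -68.411, -14.817], TCP at [0.169, -0.602, 0.2] pointing down, gripper open.
Joint ranges: [-179.83, 179.83], [-69.29, 118.12], [-61.27, 80.66], [-181.25, 117.63], [-171.15, -9.14], [-177.46, 177.46]. Speed limits (degrees/s): [159.86, 159.86, 180, 180, 180, 180].

## Interface

Orientations are given as [roll, pitch, yaw] about the fixed x, y, z axes, in that order (R = Rz(yaw) Ry(pitch) Rx(roll)).
In Python, from workcell import env gives the robot as it stands. The module is installed in compiled form; this text tells all that it offers. Calls block until the motion is done:
- env.goto(position, orientation): joint-space move of the TCP to a pose.
- env.move_straight(position, rotation=None, rate=0.15, force_limit=None): straight line of the TCP; rotation=None keeps the orientation; rate is the mean speed in m/s. With force_limit (N) it stops when the force on the tool has changed by that much, and returns True; else False.
- env.set_joints(angles): joint-space move.
- env.gripper_to(opening, grasp_force=None): opening from 0.0 (shut) to 1.0 (fully open); grasp_force is the grip in N (None keeps the last); returns when the fingers have stopped.
- env.dwell(seconds).
- env.inverse_kinematics(position, orientation): joint angles nearest the present ones, or None.
- env.read_state(): the state.
- env.grab_frame(name): name is "side" or "top"; returns a dict with "image" (400x640x3 uint8, blue, green, red), "fx", "fy", "cx", "cy" (pixels), "position" and "orientation" of the camera in the world. Camera axes: x right, y up, looking along -z (the intrinsics and any distortion apply to the point x, -y, -z); pixel columns grow to the right and rows downward; lengths in m; the calibration is good to about 2 mm. A picture is of the moment at which its call begins. There is no depth.
A pose or a line that the arm cannot do raises env.Unreachable and nothing moves.
- env.close_job(): hands the job in; it is judged then, once.
Trained networks look in a picture, given as the dict that the camera call returned (one of the last four; its "shot" number tells which), for a name from the list of things; names that differ only in an ending like _2 or _b are one class to them, and where a whole thing is asked for, a point or a joint stands for the part that bears it (a point fixed in the world has none). Each returns a list of dicts, best first, with "score" (0 to 1); they miss things now and then, are a little off and sometimes report something else, mostly with a low value. They report only what shows in the picture. A call takes as long as a camera call.
- env.search_frame(picture, thing): "xyz" ([x, y, z] in m, in world coordinates, good to about 4 mm: the middle of the surface that is visible of it).
- env.trace(picture, thing): "mask" (400x640 bool, what is visible of it).
The state is a dict: "clock": time; "joint_positions": joint angles; "qvel": joint speeds; "joint_torque": joint torques, N m; "position": TCP position; "tool_rot": TCP orientation; "force": force on the tool from outside, world axes, zero at the start; "wrist_torque": the same for the moment, N m; "opening": opening from 0.0 (shut) to 1.0 (fully open); "finger_force": force on a finger pad.
Only numpy, scipy, OpenCV 4.12 (cv2) and the standard library are available. Lean on these libraries where they do the work, as an engineer would, in place of code of your own. Each camera call takes 0.05 s, during which the arm holds its last target. There are 200 camera calls.

## Task

Check the feed roller for nicks: lift the orange roller out of its wooden cradle, lay it on the two white rests of the bench centre and slide the tailstock up until both centres sit fully in the roller's end holes, then let go. Next draw the yellow inspection lamp straight out of its charging dock and slant it to about 45 degrees, its lens pointing down at the middle of the roller from about 10 cm away, and never touch the roller or the bench centre with the lamp. Finish while still holding the lamp there, steady, and leave the spanner, the thread spool and the glue pot where they are.

Things in the scene. Friction and masses are not known exactly. Their poses are not given: they have to be found in the camera images.
- roller_mid (a point): centre of the loose feed roller, 0.22 kg; x along its shaft. Orange sleeve 28 mm in diameter, 48 mm long, on a steel shaft 16 mm in diameter and 130 mm long in all (ends alike, 41 mm of bare shaft each side); in each end a centre hole 10 mm in diameter, 10 mm deep. It starts level in the cradle, axis 56 mm above the table
- centre_line (a point): point of the fixed bench centre where the middle of the mounted roller belongs, on the line of centres 72 mm above the table; x points along that line from tailstock to headstock, z up. V rests 46 mm either side carry the bare shaft on that line; a shaft laid within 8 mm of their middle slides in. Lay the roller some 11 mm towards the tailstock, clear of the headstock's cone
- head_tip (a point): tip of the fixed headstock's steel cone, 58.7 mm from centre_line along its x; the cone widens from 3 mm at the tip to 13 mm at 9 mm behind it and enters a centre hole by about 7 mm when seated. The green housing starts 21 mm behind the tip, is 28 mm long, 38 mm wide (58 at the foot) and 91 mm high
- tail_tip (a point): tip of the same cone on the sliding tailstock, pointing at the headstock. A roller is seated between the centres when both tips are about 58 mm from its middle
- tail_back (a point): middle of the flat back of the tailstock housing, 60 mm above the table, 51 mm behind tail_tip: the face to push. The housing is 30 mm long, 38 mm wide (58 at the foot) and 91 mm high; a round black knob 18 mm in diameter on it reaches 115 mm above the table, 36 mm behind tail_tip
- tailstock (a joint): how far the tailstock has been slid towards the headstock (m), along the x of centre_line; range 0 to 0.055. It starts between 0 and 0.010; with a seated roller it stops at about 0.044. It takes about 4 N to move and stays where it is left; pushed against the roller it slides the roller along the rests onto the headstock's cone
- lamp_mid (a point): centre of the loose inspection lamp, 0.11 kg, 130 mm long; z along it from lens to tail, straight up at the start. Yellow barrel 22 mm in diameter from 29 mm below this point to 51 mm above it, then a black tail cap 23 mm in diameter; black head 28 mm in diameter, 36 mm long, its lens 65 mm below this point
- lamp_lens (a point): middle of the lamp's lens, the lower end of the lamp at the start
- lamp_spot (a point): the point on the lamp's beam 100 mm in front of the lens: bring it to the middle of the roller
- bench: the whole fixed bench centre with its tailstock: dark base 272 x 84 mm with steel rails, 25 mm high, green head- and tailstock; origin under centre_line at table height, same axes. Between and beside the rests nothing stands higher than the base
- dock: fixed charging dock of the lamp: black round foot 84 mm in diameter and grey round socket, 43 mm across outside, 32 mm inside, 35 mm deep, mouth 49 mm above the table, in which the lamp stands lens down on the socket's floor, 14 mm above the table; origin at the centre of its underside
- cradle: fixed wooden cradle of the roller, board 124 x 66 x 14 mm; origin at the centre of its underside, x along the roller. Two V notches, 46 mm either side of its middle, hold the bare shaft; beside the sleeve nothing stands higher than the board
- roller: the roller, same origin and axes as roller_mid
- lamp: the lamp, origin at the middle of the lens, z towards the tail
- thread_spool: spool of red thread, 47 mm in diameter and 60 mm high, near the table's left edge beside the bench centre; leave it alone
- glue_pot: white glue pot, 73 mm in diameter and 81 mm high, at the far edge of the table, right of the headstock; leave it alone
- spanner: flat steel spanner, 169 mm long, 8 mm thick, lying beside the bench centre on its right; leave it alone

How it is judged (in metres and radians):
On the way, in this order (a step that is already met when the one before it is completed fails the run):
1. the roller lies on the rests of the bench centre, let go (distance between roller_mid and centre_line below 0.03 m and angle between the x axis of roller and the x axis of bench, either way round below 0.06 rad and contact force between the fingers and roller below 0.1 N), for 0.2 s.
2. the tailstock is slid home: both centres sit in the roller's end holes, and the lamp is still in its dock (distance between roller_mid and head_tip below 0.061 m and distance between roller_mid and tail_tip below 0.061 m and angle between the x axis of roller and the x axis of bench, either way round below 0.04 rad and contact force between each of the arm, the fingers and bench below 0.1 N and horizontal distance between lamp_lens and dock below 0.01 m), for 0.3 s.
3. the lamp is drawn straight up out of its dock (height (world z) of lamp_lens above 0.05 m and horizontal distance between lamp_lens and dock below 0.03 m and angle between lamp's own z axis and vertical below 0.3 rad).
At the end, for the whole second after the job is handed in: Roller seated between both centres (each tip within 61 mm of its middle, in line within 0.04 rad), robot off it and off the bench centre; lamp held steady, leaning 0.5 to 1.1 rad, lens down, drawn from its dock; the point 100 mm in front of its lens within 35 mm of the roller's middle (distance between roller_mid and head_tip below 0.061 m and distance between roller_mid and tail_tip below 0.061 m and angle between the x axis of roller and the x axis of bench, either way round below 0.04 rad and contact force between each of the arm, the fingers and roller below 0.1 N and contact force between each of the fingers, the arm and bench below 0.1 N and distance between lamp_spot and roller_mid below 0.035 m and angle between lamp's own z axis and vertical between 0.5 and 1.1 rad and height (world z) of lamp_lens above 0.09 m and height (world z) of lamp_mid above 0.13 m and contact force between the fingers and lamp above 1 N and contact force between lamp and dock below 0.05 N and linear speed of lamp below 0.03 m/s); the arm keeps its last pose, push and grip.
It fails at once if the lamp touches the roller or the bench centre (contact force between lamp and roller above 0.3 N or contact force between lamp and bench above 0.3 N).
It fails at once if the spanner, the thread spool or the glue pot is moved (distance of any of spanner, thread_spool, glue_pot from where it was at the start of the episode above 0.02 m).
It also fails if it takes over 72 s, if anything falls off the work surface, if the arm or the gripper's body presses on something with over 40 N, if the wrist force passes 120 N, or if a joint passes its speed limit or range.

## Working session

There is one attempt and no reset: what is moved stays moved. The work goes in short steps, each a Python script; the robot and the scene stay as the last script left them, time stands still between calls to the robot, and variables do not carry over. Pictures are saved under pics/ and viewed, at most 10 in all, crops included, and the job is handed in when it is done.

```bash
mkdir -p pics
python3 - <<'E'
from workcell import env
import cv2,numpy as np
for n in("side","top"):
    p=env.grab_frame(n); cv2.imwrite(f"pics/{n}0.png",p["image"])
    print(n,{k:np.round(v,4).tolist() if k!="image" else 0 for k,v in p.items() if not isinstance(v,str)})
    for t in["roller","bench","tailstock","tail_back","head_tip","tail_tip","lamp","dock","cradle","thread_spool","glue_pot","spanner"]:
        try: r=env.search_frame(p,t)
        except Exception as e: print(t,e);continue
        print(t,[(np.round(d["xyz"],3).tolist(),round(d["score"],2)) for d in r[:2]])
print(env.read_state())
E
```

```text
side {'image': 0, 'fx': 439.5142, 'fy': 439.5142, 'cx': 315.2229, 'cy': 204.7759, 'position': [0.3264, 0.7868, 0.6709], 'orientation': [51.8871, 0.0064, -167.0344], 'shot': 1}
roller [([0.416, -0.1, 0.062], 0.73)]
bench [([0.6, 0.173, 0.066], 0.72)]
tailstock [([0.445, 0.216, 0.084], 0.62)]
tail_back [([0.444, 0.222, 0.091], 0.72), ([0.418, -0.1, 0.012], 0.29)]
head_tip [([0.606, 0.173, 0.068], 0.81)]
tail_tip [([0.438, 0.222, 0.085], 0.85)]
lamp [([0.423, -0.3, 0.102], 0.51), ([0.417, -0.097, 0.012], 0.47)]
dock [([0.427, -0.291, 0.014], 0.77)]
cradle [([0.417, -0.097, 0.013], 0.78)]
thread_spool [([0.426, -0.302, 0.102], 0.54)]
glue_pot [([0.654, 0.038, 0.055], 0.73), ([0.416, -0.102, 0.066], 0.7)]
spanner [([0.398, 0.036, 0.006], 0.88)]
top {'image': 0, 'fx': 378.4935, 'fy': 378.4935, 'cx': 321.921, 'cy': 200.4064, 'position': [0.4318, 0.002, 1.1515], 'orientation': [4.6875, -1.1362, -88.5076], 'shot': 2}
roller [([0.417, -0.104, 0.063], 0.53), ([0.427, -0.297, 0.112], 0.44)]
bench [([0.543, 0.19, 0.022], 0.64), ([0.427, -0.298, 0.112], 0.25)]
tailstock [([0.439, 0.206, 0.087], 0.
[... 453 characters left out ...]
 0.61)]
{'clock': 1.3, 'joint_positions': array([-5.94965292e+01,  2.20424999e+01,  4.52966285e-01,  8.14574230e-04,
       -6.84116865e+01, -1.48160920e+01]), 'qvel': array([ 0.05998511,  0.05768877,  0.12870706, -0.03712976,  0.15585958,
        0.01284223]), 'joint_torque': array([ 5.11209873e-05, -3.90468478e+01,  1.87616730e+01,  4.22451183e+00,
        1.53383886e-02, -2.47827342e-05]), 'position': array([ 0.1690019 , -0.60169779,  0.20014587]), 'tool_rot': array([ 1.79999014e+02, -1.04424024e-03, -1.64312321e+02]), 'force': array([ 0.44156163, -0.28311601, -0.22079645]), 'wrist_torque': array([-0.04559896,  0.0648292 , -0.00766323]), 'finger_force': 0.0, 'opening': 1.0024345146123341}
```

View pics/top0.png

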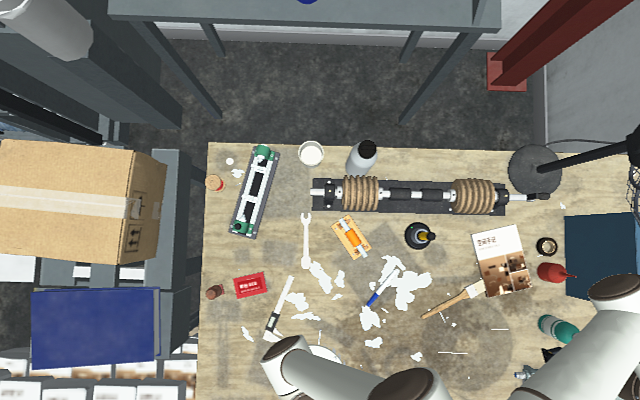

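View pics/side0.png

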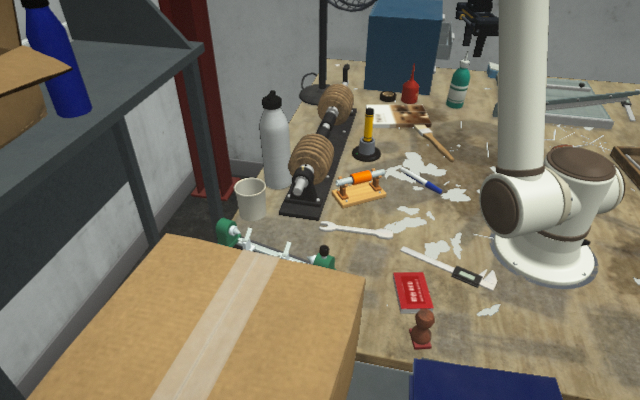

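The top view shows the bench from (240,237) to (265,145), with the headstock at the far end. The cradle with the roller is at (351,238) and the lamp in its dock at (421,235). In the side view, the box hides most of the bench. I'll zoom in on these for finer measurement.

Run:
```python
import cv2,numpy as np
a=cv2.imread("pics/top0.png");b=cv2.imread("pics/side0.png")
A=cv2.resize(a[140:245,222:287],None,fx=5.7,fy=5.7,interpolation=cv2.INTER_CUBIC)
B=cv2.resize(a[208:268,320:380],None,fx=5,fy=5,interpolation=cv2.INTER_CUBIC)
C=cv2.resize(b[210:275,210:345],None,fx=3.2,fy=3.2,interpolation=cv2.INTER_CUBIC)
o=np.zeros((600,800,3),np.uint8);o[:A.shape[0],:A.shape[1]]=A
o[:300,375:675]=B;o[310:310+C.shape[0],365:365+C.shape[1]]=C[:290,:435]
cv2.imwrite("pics/crop.png",o)
```

```text
(no output)
```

View pics/crop.png

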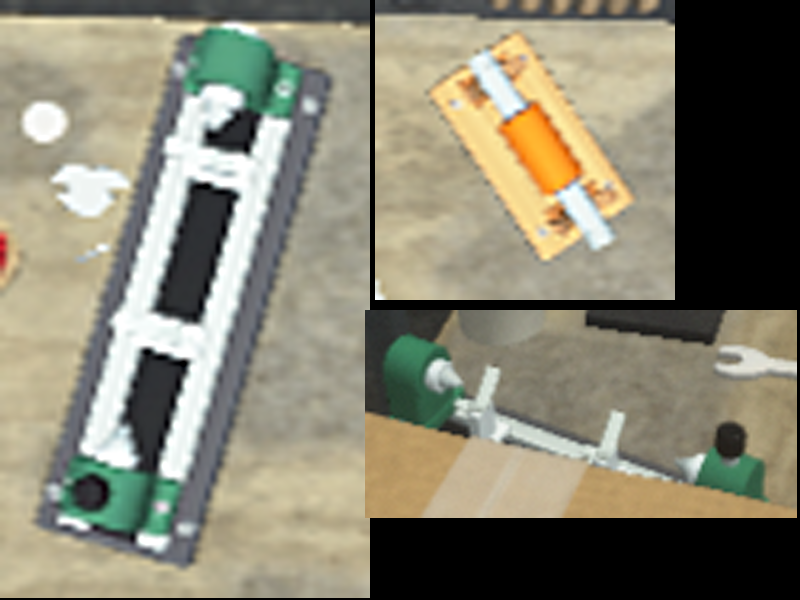

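The crop shows the V rests at about (209,159) and (160,334) in crop pixels, the knob at (90,491) and the base corners. In the side crop, the head cone tip is at (464,390) and the tail tip at (680,466). Next I'll fit the poses to both views.

```bash
cat > h.py <<'E'
import cv2,numpy as np
from scipy.spatial.transform import Rotation as R
from scipy.optimize import least_squares
def proj(p,X):
    q=(np.atleast_2d(X)-p["position"])@R.from_euler("xyz",p["orientation"],degrees=True).as_matrix()
    return np.c_[p["cx"]+p["fx"]*q[:,0]/-q[:,2], p["cy"]-p["fy"]*q[:,1]/-q[:,2]]
def tri(ps,uv,x0=(.45,0,.05)):
    s=least_squares(lambda X:np.ravel([proj(p,X)[0]-u for p,u in zip(ps,uv)]),x0); return s.x,np.sqrt(np.mean(s.fun**2))
def orange(im):
    h=cv2.cvtColor(im,cv2.COLOR_BGR2HSV); return cv2.inRange(h,(5,210,120),(17,255,255))
E
python3 - <<'E'
from h import *
from workcell import env
S=env.grab_frame("side");T=env.grab_frame("top")
def A(x,y): return 222+(x-2.35)/5.7,140+(y-2.35)/5.7
def B(x,y): return 320+(x-377)/5,208+(y-2)/5
def C(x,y): return 210+(x-366)/3.2,210+(y-311)/3.2
# bench
def pts(v):
    x,y,th,off,s,zb=v; c,sn=np.cos(th),np.sin(th)
    W=lambda a,b,z:(x+c*a-sn*b,y+sn*a+c*b,z)
    L=[(T,W(off+.136,.042,zb),A(186,35),1),(T,W(off+.136,-.042,zb),A(328,75),1),(T,W(off-.136,-.042,zb),A(190,565),1),(T,W(off-.136,.042,zb),A(40,525),1),
     (T,W(-.138+s,0,.115),A(90,491),1),(S,W(-.138+s,0,.111),C(730,440),1),(S,W(.0587,0,.072),C(464,390),1),(S,W(-.102+s,0,.072),C(680,466),1),
     (T,W(.046,0,.075),A(209,159),.5),(T,W(-.046,0,.075),A(160,334),.5)]
    return [(proj(p,X)[0]-u)*w for p,X,u,w in L]
f=least_squares(lambda v:np.r_[np.ravel(pts(v)),(v[5]-.02)*300],[.54,.19,0.25,0,.005,.02],loss="soft_l1")
print("bench",np.round(f.x,4),"yaw",np.degrees(f.x[2]));print(np.round(pts(f.x),1).tolist())
# roller
uv=[]
for n,p in(("S",S),("T",T)):
    k,l,st,ce=cv2.connectedComponentsWithStats(orange(p["image"]))
    i=[i for i in range(1,k) if st[i,4]>20]; print(n,[(st[j].tolist(),ce[j].round(1).tolist()) for j in i])
    m=[d for d in env.trace(p,"roller")][:1]
    for d in m:
        y,x=np.nonzero(d["mask"]);print("mask",len(x),x.mean(),y.mean(),d["score"])
    m=env.trace(p,"lamp")[:1]
    for d in m:
        y,x=np.nonzero(d["mask"]);print("lamp mask",len(x),x.min(),x.max(),y.min(),y.max(),d["score"])
e=[B(482,55),B(602,245)]
g=least_squares(lambda v:np.ravel([proj(T,[v[0]+k*.065*np.cos(v[2]),v[1]+k*.065*np.sin(v[2]),.060])[0]-u for k,u in zip((1,-1),e)]),[.417,-.1,.5])
print("roller top fit",g.x,np.degrees(g.x[2]),g.fun)
im=T["image"][208:262,395:450];cv2.imwrite("pics/l.png",np.hstack([cv2.resize(im,None,fx=7,fy=7,interpolation=2),cv2.resize(S["image"][100:165,345:390],(270,378),interpolation=2)]))
E
```

```text
bench [ 0.5672  0.1823 -0.2417 -0.0216  0.0077  0.0172] yaw -13.849704582499497
[[-1.4, -0.8], [0.4, -0.5], [-0.4, 0.5], [-1.4, 0.0], [-0.6, 0.4], [0.9, -2.0], [0.4, -1.5], [-0.6, -1.2], [-0.6, -0.3], [-0.8, -0.2]]
S [([352, 171, 19, 13, 172], [361.2, 176.8])]
mask 367 361.56948228882834 176.52043596730246 0.71
lamp mask 259 364 373 108 141 0.62
T [([350, 229, 11, 14, 39], [355.2, 235.7]), ([346, 231, 9, 16, 30], [349.8, 238.6])]
mask 299 351.80602006688963 236.68896321070235 0.63
lamp mask 150 416 434 231 240 0.66
roller top fit [ 0.41723519 -0.10934733  0.58744312] 33.65801160604323 [-0.13994105 -0.2218048   0.13958047  0.21771644]
```

View pics/l.png

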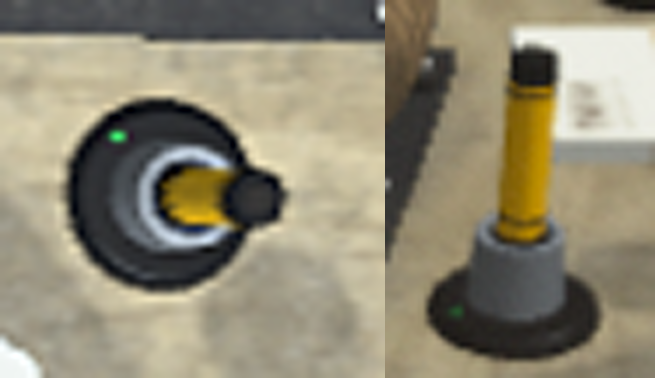

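The lamp crop shows the cap top at about (431,236) and the socket mouth at (422,236) in the top view. In the side view they are at (369.7,108.6) and (367.5,140). I'll triangulate these.

Run:
```python
from h import *
from workcell import env
S=env.grab_frame("side");T=env.grab_frame("top")
for n,s,t in(("roller",(361.3,176.7),(351.8,236.7)),("cap",(369.7,109),(431.4,236.1)),("mouth",(367.5,139.9),(422.1,236.1))):
    X,e=tri((S,T),(s,t)); print(n,X.round(4),round(e,2))
rows=[(T,(431.4,236.1),.144),(T,(422.1,236.1),.049),(T,(418,235.8),.01),(S,(369.7,109),.144),(S,(367.5,139.9),.049)]
f=least_squares(lambda v:np.ravel([proj(p,[v[0],v[1],z])[0]-u for p,u,z in rows]),[.43,-.3]);print("lamp",f.x,f.fun.round(1))
f=least_squares(lambda v:np.ravel([proj(p,[v[0],v[1],.06])[0]-u for p,u in((S,(361.3,176.7)),(T,(351.8,236.7)))]),[.43,-.1]);print("roller",f.x,f.fun.round(1))
# IK checks
bx,by,th=.567,.182,-13.85
for nm,pos,o in(("r",[.418,-.104,.04],[180,0,33.7]),("b",[.56,.184,.06],[180,0,-13.85]),("l",[.425,-.298,.09],[180,0,90]),("l",[.425,-.298,.09],[180,0,0])):
  for yaw in(0,180):
    q=env.inverse_kinematics(pos,[o[0],0,o[2]+yaw]);print(nm,yaw,None if q is None else np.round(q))
```

```text
roller [ 0.4176 -0.1062  0.0597] 0.45
cap [ 0.4279 -0.3106  0.1424] 0.11
mouth [ 0.427  -0.3131  0.0462] 0.14
lamp [ 0.427322   -0.31059288] [ 0.2  0.1 -0.6 -0.3 -0.1 -0.2  0.4 -0.5  0.  -0.5]
roller [ 0.41757332 -0.10607165] [-0.6 -0.1  0.   0.7]
r 0 [  8.  15. -38.   0. -37. 116.]
r 180 [  8.  15. -38.  -0. -37. -64.]
b 0 [ 34.  26. -15.   0. -49.  42.]
b 180 [  34.   26.  -15.   -0.  -49. -138.]
l 0 [ -17.   18.  -23.   -0.  -49. -163.]
l 180 [-17.  18. -23.   0. -49.  17.]
l 0 [-17.  18. -23.   0. -49. 107.]
l 180 [-17.  18. -23.  -0. -49. -73.]
```

Measured heights agree with the text: roller axis region 0.060, lamp cap 0.142 and dock mouth 0.046. Now I'll pick up the roller.

Run:
```python
from h import *
from workcell import env
x,y,yaw=.4176,-.107,33.7
env.goto([x,y,.2],[180,0,yaw])
env.move_straight([x,y,.09],rate=.15)
print(env.move_straight([x,y,.038],rate=.08,force_limit=8),env.read_state()["position"])
env.gripper_to(0.0,25); s=env.read_state();print(s["opening"]*.087,s["finger_force"],s["clock"])
env.move_straight([x,y,.2],rate=.12); s=env.read_state();print(s["opening"]*.087,s["force"],s["clock"])
c,sn=np.cos(np.radians(-13.85)),np.sin(np.radians(-13.85))
bx,by=.5672,.1823
p=[bx-.011*c,by-.011*sn]
env.goto([*p,.16],[180,0,-13.85]); print(env.read_state()["joint_positions"].round(0))
env.dwell(.2)
S=env.grab_frame("side");T=env.grab_frame("top");cv2.imwrite("pics/s2.png",S["image"]);cv2.imwrite("pics/t2.png",T["image"])
s=env.read_state();print(s["clock"],s["position"],s["tool_rot"],s["opening"]*.087)
for q in(S,T):
    print(proj(q,np.r_[s["position"][:2],s["position"][2]+.019]))
a=cv2.resize(S["image"][165:290,200:340],None,fx=2.8,fy=2.8,interpolation=2)
b=cv2.resize(T["image"][130:250,195:300],None,fx=3.7,fy=3.7,interpolation=2)
h=max(a.shape[0],b.shape[0]);a=np.pad(a,((0,h-a.shape[0]),(0,0),(0,0)));b=np.pad(b,((0,h-b.shape[0]),(0,0),(0,0)))
cv2.imwrite("pics/c2.png",np.hstack([a,b]));print(np.hstack([a,b]).shape)
```

```text
False [ 0.41810741 -0.10697281  0.03841144]
0.024481878009430896 23.577342331409454 6.4167
0.02490519298709714 [ 0.43947729  0.00260443 -1.7389097 ] 7.9167
[ 34.  20.  -9.   0. -61.  42.]
9.45 [0.5565759  0.18422803 0.16040891] [-1.79974571e+02 -2.28534126e-02 -1.39040690e+01] 0.024900098977125487
[[266.67226789 200.6110529 ]]
[[245.04828814 181.04324072]]
(444, 780, 3)
```

View pics/c2.png

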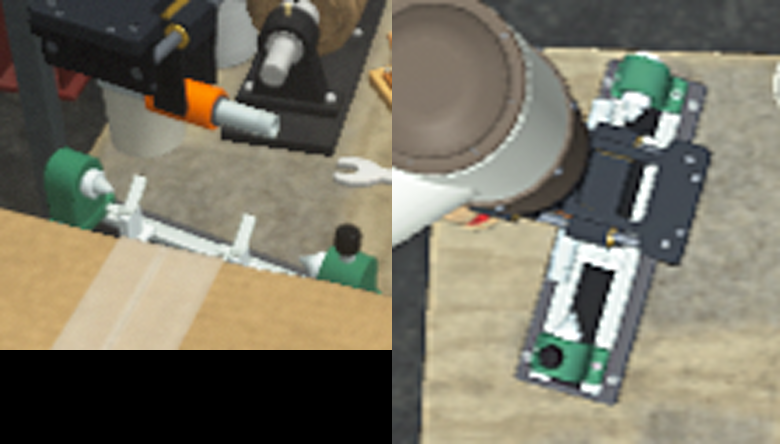

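Run:
```python
from h import *
from workcell import env
S=env.grab_frame("side");T=env.grab_frame("top")
c,sn=np.cos(np.radians(-13.85)),np.sin(np.radians(-13.85));bx,by=.5672,.1823
W=lambda a,b,z:[bx+c*a-sn*b,by+sn*a+c*b,z]
f=lambda p,X:((proj(p,X)[0]-([200,165] if p is S else [195,130]))*(2.8 if p is S else 3.7)).round(0)
print("end",f(S,W(-.076,0,.179)),"headtip",f(S,W(.0587,0,.072)),"tailtip",f(S,W(-.0943,0,.072)),"knobtop",f(S,W(-.1303,0,.115)))
for a in(.046,-.046): print("rest",a,[(b,z,f(S,W(a,b,z)).tolist(),f(T,W(a,b,z)).tolist()) for b,z in((0,.061),(.015,.08),(-.015,.08),(-.025,.09),(.025,.09))])
```

```text
end [274. 129.] headtip [115. 191.] tailtip [301. 258.] knobtop [349. 229.]
rest 0.046 [(0, 0.061, [131.0, 207.0], [232.0, 139.0]), (0.015, 0.08, [117.0, 200.0], [210.0, 130.0]), (-0.015, 0.08, [140.0, 176.0], [247.0, 140.0]), (-0.025, 0.09, [146.0, 157.0], [258.0, 142.0]), (0.025, 0.09, [107.0, 198.0], [195.0, 124.0])]
rest -0.046 [(0, 0.061, [240.0, 247.0], [199.0, 252.0]), (0.015, 0.08, [228.0, 241.0], [176.0, 245.0]), (-0.015, 0.08, [250.0, 215.0], [214.0, 255.0]), (-0.025, 0.09, [256.0, 195.0], [225.0, 257.0]), (0.025, 0.09, [220.0, 240.0], [161.0, 240.0])]
```

Run:
```python
from h import *
from workcell import env
c,sn=np.cos(np.radians(-13.85)),np.sin(np.radians(-13.85));bx,by=.5672,.1823
a=-.0145; p=[bx+a*c,by+a*sn]
env.move_straight([*p,.095],rate=.1)
hit=env.move_straight([*p,.050],rate=.03,force_limit=5)
s=env.read_state();print(hit,s["position"],s["force"],s["wrist_torque"],s["opening"]*.087,s["clock"])
S=env.grab_frame("side");T=env.grab_frame("top")
A=cv2.resize(S["image"][190:290,200:340],None,fx=4,fy=4,interpolation=2);cv2.imwrite("pics/c3.png",A)
```

```text
True [0.55336622 0.18604529 0.05454152] [-0.5198859   0.87209563  3.4887938 ] [ 0.15955346  0.12330846 -0.19281838] 0.02450648831888576 11.5667
```

View pics/c3.png

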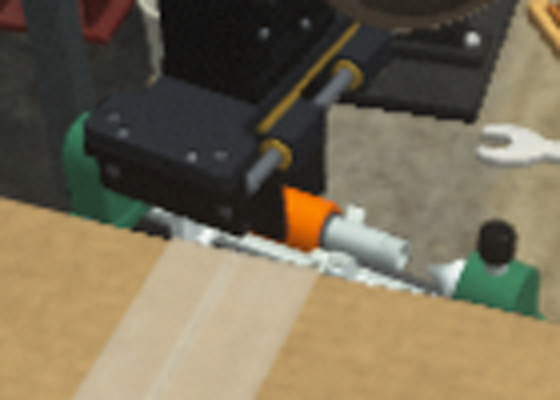

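Contact came at TCP z = 0.0545, against 0.053 expected. The shaft lies in the near rest, and its end at crop (405,250) is in line with the tail cone at (445,275). I'll release, retreat and check.

Run:
```python
from h import *
from workcell import env
p=env.read_state()["position"]
env.gripper_to(0.7); 
env.move_straight([p[0],p[1],.2],rate=.2)
env.set_joints([0,*env.read_state()["joint_positions"][1:]]) if 0 else env.goto([.36,.0,.22],[180,0,-13.85])
S=env.grab_frame("side");T=env.grab_frame("top");print(env.read_state()["clock"])
A=cv2.resize(T["image"][140:245,222:287],None,fx=5.7,fy=5.7,interpolation=2);B=cv2.resize(S["image"][200:290,210:345],None,fx=3,fy=3,interpolation=2)
o=np.zeros((600,790,3),np.uint8);o[:A.shape[0],:A.shape[1]]=A;o[:B.shape[0],380:380+B.shape[1]]=B;cv2.imwrite("pics/c4.png",o)
uv=[]
for q in(S,T):
    m=orange(q["image"]);m[:, :200]=0;m[:,345:]=0;m[:180 if q is S else 140]=0;m[290 if q is S else 245:]=0
    y,x=np.nonzero(m);print(len(x),x.mean(),y.mean());uv.append((x.mean(),y.mean()))
X,e=tri((S,T),uv);c,sn=np.cos(np.radians(-13.85)),np.sin(np.radians(-13.85));d=X-[.5672,.1823,0]
print(X,e,"bench",c*d[0]+sn*d[1],-sn*d[0]+c*d[1])
```

```text
14.5833
284 269.2781690140845 243.3661971830986
92 252.20652173913044 187.08695652173913
[0.55709182 0.18409545 0.07187482] 0.7653156983192679 bench -0.010244087846298391 -0.0006764506944013228
```

View pics/c4.png

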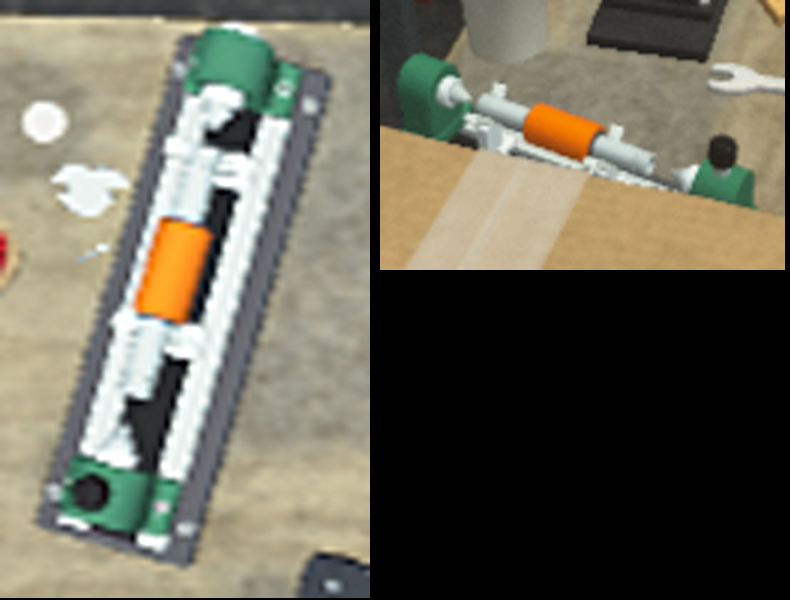

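The roller lies in both rests at bench x of about −10 mm, in line. Next I'll push the tailstock.

Run:
```python
from h import *
from workcell import env
c,sn=np.cos(np.radians(-13.85)),np.sin(np.radians(-13.85));bx,by=.5672,.1823
W=lambda a,z:[bx+a*c,by+a*sn,z]
L=lambda p:c*(p[0]-bx)+sn*(p[1]-by)
O=[180,0,-13.85]
env.gripper_to(0.0)
env.goto(W(-.19,.16),O); env.move_straight(W(-.19,.057),rate=.15)
h=env.move_straight(W(-.14,.057),rate=.04,force_limit=3);s=env.read_state();print("contact",h,L(s["position"]),s["force"])
for t in(-.12,-.11,-.1):
    h=env.move_straight(W(t,.057),rate=.03,force_limit=14);s=env.read_state();print(h,L(s["position"]),s["force"],s["clock"])
    if h:break
env.move_straight(W(-.17,.057),rate=.1);env.move_straight(W(-.2,.2),rate=.25)
S=env.grab_frame("side");T=env.grab_frame("top");print(env.read_state()["clock"])
A=cv2.resize(T["image"][140:245,222:287],None,fx=5.7,fy=5.7,interpolation=2);B=cv2.resize(S["image"][200:290,210:345],None,fx=3,fy=3,interpolation=2)
o=np.zeros((600,790,3),np.uint8);o[:A.shape[0],:A.shape[1]]=A;o[:B.shape[0],380:380+B.shape[1]]=B;cv2.imwrite("pics/c5.png",o)
for u in([180,0,0],):
  for az in(180,200,225,240,255):
    d=np.array([np.cos(np.radians(az))*.7071,np.sin(np.radians(az))*.7071,.7071]);P=np.array([bx,by,.072])+d*(.165+.021-.019)
    z=-d
    for r in range(0,360,30):
        x=np.cross([0,0,1],z);x/=np.linalg.norm(x);M=np.c_[x,np.cross(z,x),z]@R.from_euler("z",r,degrees=True).as_matrix()
        q=env.inverse_kinematics(P,R.from_matrix(M).as_euler("xyz",degrees=True))
        if q is not None: print(az,r,np.round(q))
```

```text
contact True -0.15470155142924424 [ 0.15079355 -0.63169054  0.37402469]
False -0.12037830567439066 [-3.17648234  0.30984641 -2.38487795] 19.75
True -0.11703644254176963 [-1.05916248  1.50708693  1.97316468] 20.0333
21.525
225 0 [   7.   -1.  -28.  -50.  -35. -107.]
225 30 [   7.   -1.  -28.  -50.  -35. -137.]
225 60 [   7.   -1.  -28.  -50.  -35. -167.]
225 90 [  7.  -1. -28. -50. -35. 163.]
225 120 [  7.  -1. -28. -50. -35. 133.]
225 150 [  7.  -1. -28. -50. -35. 103.]
225 180 [  7.  -1. -28. -50. -35.  73.]
225 210 [  7.  -1. -28. -50. -35.  43.]
225 240 [  7.  -1. -28. -50. -35.  13.]
225 270 [  7.  -1. -28. -50. -35. -17.]
225 300 [  7.  -1. -28. -50. -35. -47.]
225 330 [  7.  -1. -28. -50. -35. -77.]
240 0 [ -3.   8. -18. -52. -53. -88.]
240 30 [  -3.    8.  -18.  -52.  -53. -118.]
240 60 [  -3.    8.  -18.  -52.  -53. -148.]
240 120 [ -3.   8. -18. -52. -53. 152.]
240 150 [ -3.   8. -18. -52. -53. 122.]
240 180 [ -3.   8. -18. -52. -53.  92.]
240 210 [ -3.   8. -18. -52. -53.  62.]
240 240 [ -3.   8. -18. -52. -53.  32.]
240 270 [ -3.   8. -18. -52. -53.   2.]
240 300 [ -3.   8. -18. -52. -53. -28.]
240 330 [ -3.   8. -18. -52. -53. -58.]
255 0 [ -6.  16.  -8. -49. -67. -78.]
255 30 [  -6.   16.   -8.  -49.  -67. -108.]
255 60 [  -6.   16.   -8.  -49.  -67. -138.]
255 90 [  -6.   16.   -8.  -49.  -67. -168.]
255 120 [ -6.  16.  -8. -49. -67. 162.]
255 150 [ -6.  16.  -8. -49. -67. 132.]
255 180 [ -6.  16.  -8. -49. -67. 102.]
255 210 [ -6.  16.  -8. -49. -67.  72.]
255 240 [ -6.  16.  -8. -49. -67.  42.]
255 270 [ -6.  16.  -8. -49. -67.  12.]
255 300 [ -6.  16.  -8. -49. -67. -18.]
255 330 [ -6.  16.  -8. -49. -67. -48.]
```

View pics/c5.png

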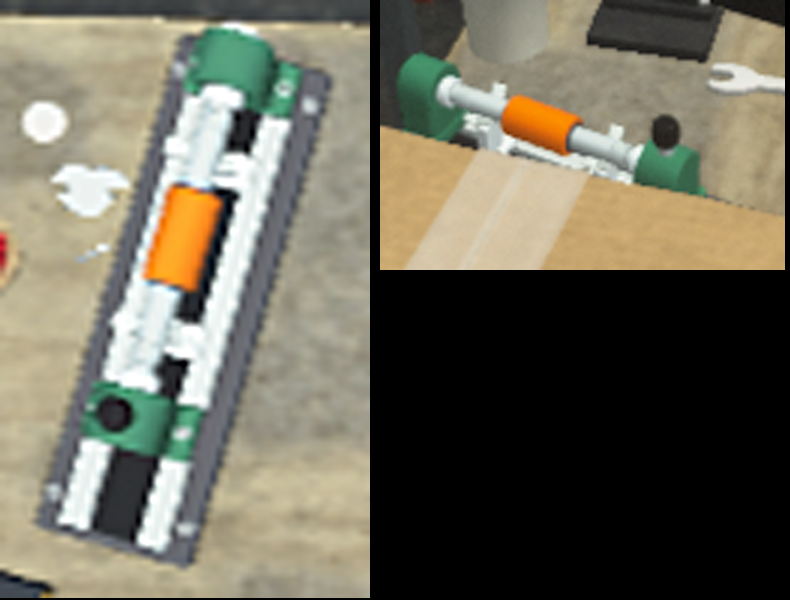

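The roller is seated on both cones: the tailstock travelled 37.7 mm, giving s of about 0.045. Now the lamp.

Run:
```python
from h import *
from workcell import env
S=env.grab_frame("side");T=env.grab_frame("top");uv=[]
for q in(S,T):
    m=orange(q["image"]);m[:, :200]=0;m[:,345:]=0;m[:180 if q is S else 140]=0;m[290 if q is S else 245:]=0
    y,x=np.nonzero(m);uv.append((x.mean(),y.mean()))
X,e=tri((S,T),uv);print("roller",X.round(4),e); np.save("mid.npy",X)
x,y=.4273,-.3108;O=[180,0,180]
p=env.read_state()["position"]
env.move_straight([p[0],p[1],.26],rate=.25)
env.gripper_to(.65)
env.goto([x,y,.26],O);env.move_straight([x,y,.17],rate=.2)
print(env.move_straight([x,y,.083],rate=.08,force_limit=6),env.read_state()["position"])
env.gripper_to(0.0,30);s=env.read_state();print(s["opening"]*.087,s["finger_force"],s["force"],s["joint_positions"].round(0),s["clock"])
S=env.grab_frame("side");cv2.imwrite("pics/g.png",cv2.resize(S["image"][60:175,310:430],None,fx=4,fy=4,interpolation=2))
```

```text
roller [0.5738 0.1799 0.0717] 0.6854275300108985
False [ 0.42774502 -0.31101016  0.08355943]
0.021771964806576866 29.875576980775804 [-1.05267704 -0.59071635 -0.91621823] [-18.  20. -22.  -0. -48. -72.] 27.6417
```

View pics/g.png

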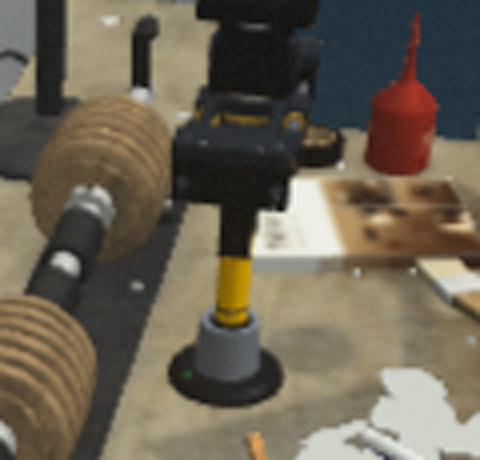

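Lamp is gripped: opening 21.8 mm on the 22 mm barrel. I'll draw it straight up and present it.

Run:
```python
from h import *
from workcell import env
s=env.read_state()["position"]
env.move_straight([s[0],s[1],.17],rate=.1);env.move_straight([s[0],s[1],.32],rate=.2)
s=env.read_state();print(s["opening"]*.087,s["force"])
az=np.radians(240);d=np.array([np.cos(az)*.7071,np.sin(az)*.7071,.7071]);mid=np.array([.570,.181,.072])
z=-d;x=np.cross([0,0,1],z);x/=np.linalg.norm(x);E=R.from_matrix(np.c_[x,np.cross(z,x),z]).as_euler("xyz",degrees=True)
env.goto(mid+d*.28,E);s=env.read_state();print(s["joint_positions"].round(0),s["clock"])
env.move_straight(mid+d*.169,rate=.08);env.dwell(.5)
s=env.read_state();print(s["position"],s["opening"]*.087,s["finger_force"],s["force"],s["clock"])
S=env.grab_frame("side");T=env.grab_frame("top")
L=mid+d*.1
print("lens",proj(S,L),proj(T,L))
cv2.imwrite("pics/f.png",np.hstack([cv2.resize(S["image"][100:290,200:365],None,fx=2.4,fy=2.4,interpolation=2),cv2.resize(T["image"][110:300,190:345],None,fx=2.4,fy=2.4,interpolation=2)]))
```

```text
0.02155077227551109 [-0.12135235 -0.13339166 -1.67204834]
[-13.   1. -14. -47. -67. -91.] 30.7667
[0.51025106 0.07748825 0.19152806] 0.021623742106896014 29.87497165468085 [ 0.26945748 -0.01427588 -1.03186535] 32.8
lens [[288.47862393 197.48425895]] [[271.39669586 191.6922126 ]]
```

View pics/f.png

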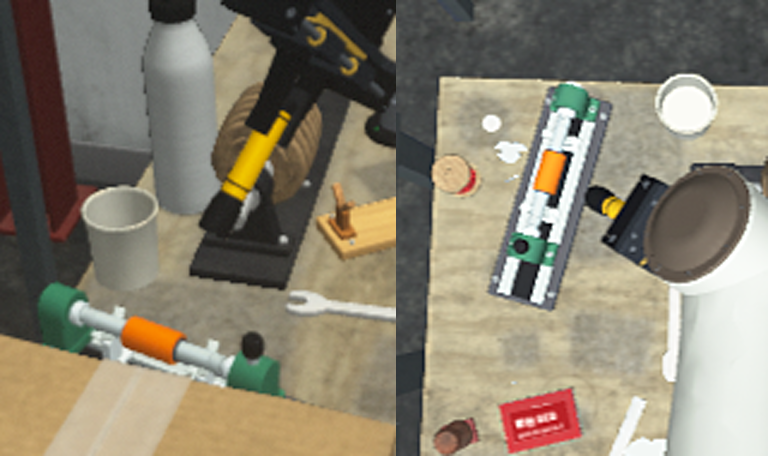

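The side view shows the lens at about (287,196), against (288,197) predicted. It points at the roller, which is still seated with both cones in. Handing in.

```bash
python3 -c "
from workcell import env
print(env.close_job())"
```

```text
the job is handed in; nothing more can be done
None
```

I handed the job in at about 33 s of the 72 s allowed, and the system gave no verdict: the roller looks seated between both centres in the last pictures, and the lamp is held steady at 45°, aimed at the roller's middle from about 10 cm.

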